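# Load the chill case, close its lid and lock it

### The job

Take the filled chocolate mould from the wire rack, keeping it level, and set it down (do not drop it) flat and square on the bare metal plate in the green chill case. Then lower the case's lid fully closed without slamming it, and lock it: push the orange knob down, turn it clockwise as far as it goes, and let it spring back up. Leave everything else where it is.

Things in the scene. Friction and masses are not known exactly. Their poses are not given: they have to be found in the camera images.
- mould: the mould to load: clear plastic block with six milk-chocolate cavities on top, 140 (own x) x 60 (own y) x 26 mm high, about 0.25 kg, loose, lying flat on the wire rack at a widely varying yaw. Origin: centre of its underside. Its two ends are alike
- rack: fixed wire cooling rack, 240 (x) x 200 (y) mm, top 15 mm above the counter. Origin: centre of its foot on the counter. It and the case swap sides of the counter from run to run
- case: fixed open green plastic chill case, outside 180 (x) x 250 (y) x 60 mm high, walls and floor 6 mm thick. Origin: centre of its underside; the hinge is along its own +x rim, the knob end of the closed lid is over its -x rim, which faces roughly the robot
- plate: bare aluminium plate 160 (x) x 104 (y) x 5 mm fixed on the case's floor, square with the case, its centre 60 mm from the case's centre towards the case's own +y or -y (varies). Origin: centre of its underside, 6 mm above the counter. The mould's long side goes along the plate's long side, either way round, with 14 mm between the mould and each case wall
- mould_in: bystander: like mould but dark chocolate, same size, loose, already lying on the case's floor in the other half, centre 120 mm from the plate's centre. Leave it
- lid (a joint): lid angle, rad: 0 = closed, 1.57 = upright; starts 1.5 to 1.7. A stiff hinge (friction 0.55 N m) holds the lid (0.4 kg with knob) at any angle, so push it all the way; about 4 N near the free edge. Flat green panel 180 (hinge to free edge) x 250 x 10 mm. Its outer side, with the knob, faces away from the robot while open; closed fingers can push it shut there, beside the knob
- lid_hinge (a point): middle of the hinge axis, at the lid's underside: case's own x = +90 mm, y = 0, 60.5 mm above the counter. The axis runs along y. Its own axes turn with the lid: -x points to the free edge, z out of the outer face, which lies 10 mm along z
- lid_edge (a point): middle of the lid's free edge, 180 mm from the hinge axis, mid-thickness (5 mm from the underside)
- knob_grip (a point): on the knob's axis, where to grip: 145 mm from the hinge axis, 66 mm out from the lid's underside (10 mm below the bar's top), so 126 mm above the counter with the lid closed. Orange grip bar 50 x 16 x 32 mm high on a disc 52 mm wide, 6 thick, over a grey collar 72 wide, 14 high. The bar starts along the lid's x (hinge to edge): grip it across the lid's y
- knob (a joint): turn of the knob in rad, clockwise seen from above the closed lid: 0 at the start (unlocked), stop at 1.4 (locked). A bayonet blocks it beyond about 0.2 unless the knob is pushed at least 9 mm down; keep it down from 0.2 to 1.2. After that it springs up and cannot turn back
- plunger (a joint): how far the knob is pushed down, in m: 0 = up, 0.012 = bottom. A spring (3 N at the top, 6 N at the bottom) raises it smoothly when let go
- gift_box: bystander: red box with a gold band 45 x 120 x 30 mm high, loose, on the rack's own +x end. Origin: centre of its underside
- syrup: bystander: amber bottle, 56 mm across, 170 mm high, standing between the rack and the case. Origin: centre of its foot
- palette: bystander: spatula 190 mm long, lying flat about along world x near the middle line in front of the robot, origin at its centre
- bars_left: bystander: stack of wrapped bars 110 x 60 x 48 mm high, on the left. Origin: centre of its underside
- bars_right: bystander: the same stack on the right
- nut_jar: bystander: glass jar 72 mm across, 110 mm high, on the left, beyond the bars. Origin: centre of its foot
- cocoa_tin: bystander: brown tin 76 mm across, 120 mm high, on the right, beyond the bars. Origin: centre of its foot
Things that resemble listed ones, but are neither listed nor needed, are in the scene too. What is shaped like the mould but blue or purple is not meant.

How it is judged:
On the way, in this order (a step that is already met when the one before it is completed fails the run):
1. the mould lies flat and square on the bare plate, let go, while the lid is still open (x of mould in the frame of plate between -0.018 and 0.018 m and y of mould in the frame of plate between -0.024 and 0.024 m and z of mould in the frame of plate below 0.009 m and angle between mould's own z axis and vertical below 0.06 rad and angle between the x axis of mould and the x axis of plate, either way round below 0.2 rad and contact force between the fingers and mould below 0.05 N and linear speed of mould below 0.02 m/s and value of joint lid above 1 rad), for 0.2 s.
2. the lid is fully closed, the knob not yet turned (value of joint lid below 0.03 rad and value of joint knob below 0.4 rad), for 0.2 s.
At the end, for the whole second after the job is handed in: The mould lies still, flat (0.06 rad) on the plate, centre within 18 mm along and 24 mm across, square to 0.2 rad; the lid is closed (under 0.03 rad); the knob is turned past 1.1 rad and sprung up (pushed under 3 mm); mould let go (x of mould in the frame of plate between -0.018 and 0.018 m and y of mould in the frame of plate between -0.024 and 0.024 m and z of mould in the frame of plate below 0.009 m and angle between mould's own z axis and vertical below 0.06 rad and angle between the x axis of mould and the x axis of plate, either way round below 0.2 rad and contact force between the fingers and mould below 0.05 N and linear speed of mould below 0.02 m/s and value of joint lid below 0.03 rad and value of joint knob above 1.1 rad and value of joint plunger below 0.003 m); the robot touches nothing.
It fails at once if the mould tipped by more than 0.4 rad (angle between mould's own z axis and vertical above 0.4 rad).
It fails at once if the mould dropped (moving faster than 0.6 m/s out of the fingers) (linear speed of mould above 0.6 m/s and contact force between the fingers and mould below 0.05 N).
It fails at once if the lid slammed (closing faster than 2.5 rad/s) (velocity of joint lid below -2.5 rad/s).
It fails at once if the knob forced round (between 0.34 and 1.0 rad) without being pushed down at least 7 mm (value of joint knob between 0.34 and 1 rad and value of joint plunger below 0.007 m).
It fails at once if a bystander moved more than 30 mm (the mould already in the case: 20 mm) (distance of mould_in from where it was at the start of the episode above 0.02 m or distance of any of gift_box, syrup, palette, bars_left, bars_right, nut_jar, cocoa_tin from where it was at the start of the episode above 0.03 m).
It also fails if it takes over 72 s, if anything falls off the work surface, if the arm or the gripper's body presses on something with over 40 N, if the wrist force passes 120 N, or if a joint passes its speed limit or range.

### The arm

A 6-joint arm with a two-finger parallel gripper is mounted at the origin on the work surface. World frame = base frame: x ahead of the robot, y to its left, z up, the work surface at z = 0. Lengths are in m, angles in rad, forces in N, time in s.
With the tool pointing down it reaches from about 0.425 to 0.925 m from the base axis. Payload 12.5 kg.
Tool frame: the origin (TCP) lies at the very end of the fingers, on their centre line; the grasp point (between the pads) lies 19 mm behind it (bot.hold_point_z is the distance from the TCP to the grasp point, in m); z points along the fingers, y is the line along which they close (so a half turn about z gives the same grasp; the last joint's range is limited). The gripper opens to 85 mm and grips with 20 to 120 N. Pads are 22 mm wide; open, the fingers measure 114 mm over their backs; the gripper's body (76 mm by 85 mm) begins 54 mm behind the grasp point. The pads swing forward as they close: fully open they stand 13 mm farther back than shut.
Start: joints at [-1.352, 0.491, 1.559, -0, 1.092, -0.106], TCP at [0.199, -0.592, 0.209] pointing down, gripper open.
Joint ranges: [-3.1, 3.1], [-0.84, 2.19], [0.05, 2.79], [-1.13, 4.28], [0.06, 2.93], [-2.69, 2.69]. Speed limits (rad/s): [2.22, 2.22, 2.79, 3.14, 3.14, 3.14].

### API

Orientations are given as a rotation vector (axis times angle).
In Python, from bench import bot gives the robot as it stands.
- The arm moves only by the shell command python3 -m crank 'ROWS' [FORCE]. ROWS is JSON, a list that holds one entry, the list of rows, each a list of 7 numbers: the turn, a rotation vector about the tool's x, y, z in rad, then the shift along the tool's x, y, z in mm, then the opening, from -1 (shut) to 1 (fully open). In form: [[[ax, ay, az, tx, ty, tz, gripper], ...]]. A call has exactly 10 rows; each row is the pose to reach, as a shift and turn from the pose commanded when the call began, along the tool's axes at that moment; what a row does not reach only later rows make up. A row lasts 1/12 s, in which the tool goes at most 41.7 mm and 7.16 degrees, less where a joint would pass 70% of its speed; a pose out of reach is approached as far as the arm can. A call with a gripper value outside its range is refused whole. The fingers move at their own pace and stop on an object; FORCE is the grip in N (left out, the last holds). Time passes only in rows, so rows that repeat a pose let the fingers close, or fill a call up. It gives the time, the measured TCP pose, the force, the opening and the grip force at its end, in the units of the state.
- bot.observe(): the state, without advancing time (a new reading comes with each control period).
- bot.grab_frame(name): name is "scene" or "top" or "wrist"; returns a dict with "frame" (420x560x3 uint8, red, green, blue), "z_map" (420x560 float32, m along the optical axis (not along the pixel's ray), 0 where there is no reading), "intrinsics" (3x3 intrinsics, pixels), "k1" (the pictures are not rectified: a ray, as slopes to the right and down, at radius r is drawn at 1 + k1 r^2 times it, then the intrinsics apply), "cam_to_world" (4x4, takes a point from camera to world coordinates). Camera axes: x right, y down, z forward; pixel columns grow to the right and rows downward; lengths in m; the calibration is good to about 2 mm. A picture is of the moment at which its call begins.
- bot.finish_job(): hands the job in; it is judged then, once.
Trained networks look in the newest picture that a camera, given by its name, has taken for a name from the list of things; names that differ only in an ending like _2 or _b are one class to them, and where a whole thing is asked for, a point or a joint stands for the part that bears it (a point fixed in the world has none). Each returns a list of dicts, best first, with "score" (0 to 1); they miss things now and then, are a little off and sometimes report something else, mostly with a low value. They report only what shows in the picture. A call takes as long as a camera call. They do not tell look-alikes from the thing itself.
- bot.boxes_of(camera, thing): "position" ([x, y, z] in m, in world coordinates, good to about 4 mm: the middle of the surface that is visible of it).
The state is a dict: "t": time; "q": joint angles; "joint_velocities": joint speeds; "joint_efforts": joint torques, N m; "tool_pos": TCP position; "ee_rot": TCP orientation; "wrist_force": force on the tool from outside, world axes, zero at the start; "ft_torque": the same for the moment, N m; "opening": opening from 0.0 (shut) to 1.0 (fully open); "grasp_force": force on a finger pad.
Only numpy, scipy, OpenCV 4.12 (cv2) and the standard library are available. Lean on these libraries where they do the work, as an engineer would, in place of code of your own. Each camera call takes 0.05 s, during which the arm holds its last target. There are 200 camera calls.

## Working session

There is one attempt and no reset: what is moved stays moved. The work goes in short steps, Python scripts to look and compute and a shell command to move; the robot and the scene stay as the last step left them, time stands still between calls to the robot, and variables do not carry over. Pictures are saved under pics/ and viewed, at most 12 in all, crops included, and the job is handed in when it is done.

```bash
mkdir -p pics; ls; cat > h.py <<'E'
import numpy as np, cv2
from bench import bot
def cloud(f):
    K=np.array(f["intrinsics"]);k1=f["k1"];T=np.array(f["cam_to_world"]);z=f["z_map"]
    v,u=np.mgrid[0:z.shape[0],0:z.shape[1]]
    xd=(u-K[0,2])/K[0,0];yd=(v-K[1,2])/K[1,1]
    x,y=xd.copy(),yd.copy()
    for _ in range(8):
        s=1+k1*(x*x+y*y);x,y=xd/s,yd/s
    P=np.stack([x*z,y*z,z],-1)@T[:3,:3].T+T[:3,3]
    P[z<=0]=np.nan
    return P
def save(n,img,s=1):
    cv2.imwrite('pics/'+n+'.png',cv2.resize(img[...,::-1],None,fx=s,fy=s,interpolation=cv2.INTER_CUBIC))
E
python3 - <<'E'
from h import *
f=bot.grab_frame("top");np.savez('top0.npz',P=cloud(f),I=f["frame"]);save('top0',f["frame"],1.4)
K=f["intrinsics"];print(f["cam_to_world"])
for n in ["mould","rack","case","plate","mould_in","lid","knob_grip","gift_box","syrup","palette","bars_left","nut_jar","cocoa_tin"]:
    print(n,[(np.round(d["position"],3).tolist(),round(d["score"],2)) for d in bot.boxes_of("top",n)][:5])
f=bot.grab_frame("scene");save('scene0',f["frame"],1.4);np.savez('scene0.npz',P=cloud(f),I=f["frame"])
s=bot.observe();print(s)
E
```

```text
pics
[[-0.05069724 -0.97560472  0.21360063  0.11031353]
 [-0.99869156  0.04808712 -0.01740111  0.01095619]
 [ 0.00670517 -0.21420333 -0.97676608  1.62929084]
 [ 0.          0.          0.          1.        ]]
mould [([0.451, -0.168, 0.039], 0.96), ([0.174, -0.292, 0.023], 0.69), ([0.221, 0.286, 0.024], 0.69)]
rack [([0.488, -0.193, 0.011], 0.85)]
case [([0.55, 0.189, 0.057], 0.81)]
plate [([0.489, 0.261, 0.009], 0.65), ([0.568, 0.187, 0.199], 0.51)]
mould_in [([0.463, 0.143, 0.033], 0.61)]
lid [([0.564, 0.182, 0.199], 0.72)]
knob_grip [([0.602, 0.179, 0.224], 0.61), ([0.486, 0.263, 0.013], 0.25)]
gift_box [([0.576, -0.186, 0.046], 0.85), ([0.576, -0.003, 0.111], 0.33)]
syrup [([0.578, -0.0, 0.11], 0.83), ([0.55, 0.184, 0.055], 0.63)]
palette [([0.424, 0.001, 0.006], 0.97)]
bars_left [([0.561, 0.183, 0.199], 0.73), ([0.403, 0.456, 0.049], 0.69)]
nut_jar [([0.626, 0.432, 0.1], 0.76)]
cocoa_tin [([0.592, -0.408, 0.121], 0.65)]
{'t': 0.75, 'q': array([-1.35158282e+00,  4.90882732e-01,  1.55888468e+00,  8.72121767e-06,
        1.09170912e+00, -1.05585693e-01]), 'joint_velocities': array([-0.00075548, -0.00082829, -0.00087972,  0.00049823,  0.00022562,
       -0.00050072]), 'joint_efforts': array([-1.34642592e-03, -6.18191957e+01, -2.61828107e+01, -1.46841066e-04,
        2.89819282e-04, -1.10450230e-05]), 'tool_pos': array([ 0.19948618, -0.59233371,  0.20884296]), 'ee_rot': array([3.10014306e+00, 5.07928837e-01, 2.24948054e-05]), 'wrist_force': array([-0.40302833, -0.54450239, -0.83997629]), 'ft_torque': array([ 0.02019676, -0.03567629,  0.00045778]), 'grasp_force': 0.0, 'opening': 1.000309197299586}
```

View pics/top0.png

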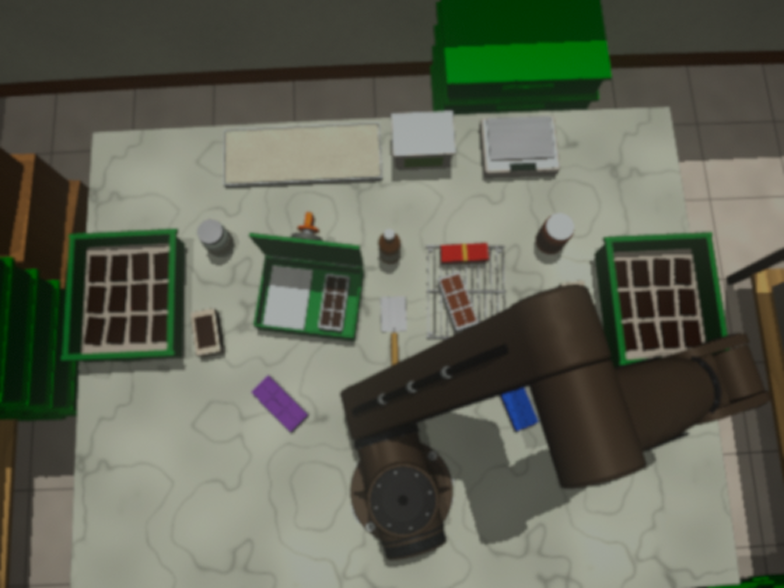

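View pics/scene0.png

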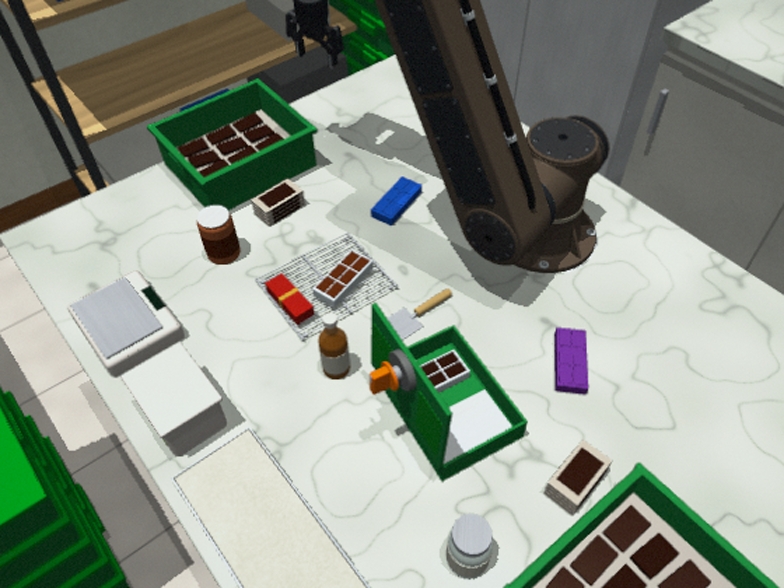

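The top picture shows these candidates for the mould: milk chocolate on the rack at (458,300), the dark one in the case at (334,302), the blue one at (518,408) and the purple one at (280,403). I choose the one on the rack. The bare plate is at (288,297), in the left half of the case. The lid stands upright, with the orange knob at (308,224).

```bash
python3 - <<'E'
from h import *
for cam in ["top","scene"]:
    d=np.load(cam+'0.npz');P,I=d['P'],d['I'].astype(int);g=I[...,1]-np.maximum(I[...,0],I[...,2])
    def rect(m,n):
        q=P[m][:,:2].astype(np.float32)*1000
        (c,s,a)=cv2.minAreaRect(q);print(cam,n,len(q),np.round(c,1),np.round(s,1),round(a,1),'z',np.round(np.nanmedian(P[m][:,2])*1000,1))
    X,Y,Z=P[...,0],P[...,1],P[...,2]
    rect((np.hypot(X-.451,Y+.168)<.09)&(Z>.032)&(Z<.05)&(X<.54)&~((I[...,0]-I[...,2]>110)),'mould')
    rim=(abs(X-.48)<.13)&(abs(Y-.2)<.16)&(Z>.052)&(Z<.068)&(g>20)
    rect(rim,'rim')
    rect((abs(X-.48)<.1)&(abs(Y-.25)<.08)&(Z<.02)&(I.min(-1)>120),'plate')
    rect((abs(X-.46)<.1)&(abs(Y-.14)<.06)&(Z>.024)&(Z<.042),'mould_in')
    m=(abs(X-.58)<.13)&(abs(Y-.19)<.16)&(Z>.08)&(Z<.35)&(g>20)
    q=P[m];c=q.mean(0);w,V=np.linalg.eigh(np.cov((q-c).T));print('lid pts',len(q),c,q.min(0),q.max(0),V[:,0],w)
    m=(abs(X-.62)<.1)&(abs(Y-.19)<.08)&(Z>.08)&(I[...,0]-I[...,2]>90)&(I[...,0]>130)
    q=P[m];print('knob',len(q),np.median(q,0),q.min(0),q.max(0))
I=np.load('top0.npz')['I'];save('crop1',I[150:260,150:370],3.5)
E
```

```text
top mould 663 [ 453.2 -168.6] [140.9  61.3] 16.2 z 41.8
top rim 298 [477.6 202.6] [251.7 180.9] 80.3 z 58.7
top plate 862 [447.  269.5] [103.2 145.3] 81.0 z 10.4
top mould_in 740 [464.4 139. ] [116.7 189. ] 88.6 z 32.5
lid pts 316 [0.56293416 0.18807926 0.23848763] [0.53834339 0.06709423 0.21838591] [0.58911552 0.31000938 0.24911002] [-0.94411749  0.16254514 -0.28674248] [1.34256392e-05 2.16349489e-05 4.89709005e-03]
knob 46 [0.6152909  0.17894558 0.23270114] [0.59658492 0.17006688 0.2269208 ] [0.63112607 0.18857587 0.24085266]
scene mould 759 [ 454.4 -162.5] [142.9  63.6] 16.2 z 41.4
scene rim 619 [483.  207.1] [254.  191.8] 79.9 z 58.9
scene plate 1519 [480.  250.1] [159.9 199.7] 89.9 z 10.8
scene mould_in 741 [468.2 134.8] [100.6 177.9] 79.7 z 32.7
lid pts 1979 [0.57430524 0.21292709 0.17858785] [0.53949357 0.06579798 0.08004094] [0.59728849 0.31606162 0.24679071] [ 0.98337503 -0.16754376  0.07001888] [4.14958613e-06 2.63722625e-03 6.12575745e-03]
knob 138 [0.60891696 0.18494846 0.23187441] [0.56184311 0.11391717 0.12702996] [0.63494351 0.21021518 0.23725134]
```

View pics/crop1.png

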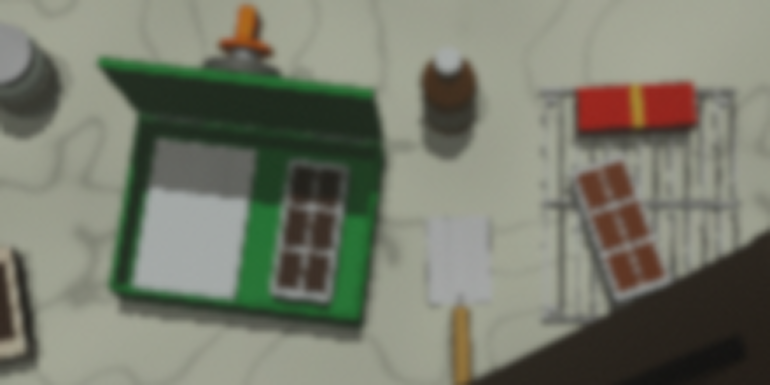

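The crop confirms the milk-chocolate mould at crop pixel (620,230). It lies alone on the rack below the red gift box, and the bare plate is at (195,215). Next I move above the mould and refine its pose with the wrist camera.

```bash
cat >> h.py <<'E'
from scipy.spatial.transform import Rotation as R
def rel(pos,yaw):  # yaw deg of tool x, tool down
    s=bot.observe();Rc=R.from_rotvec(s["ee_rot"]);Rt=R.from_euler('z',yaw,degrees=True)*R.from_rotvec([np.pi,0,0])
    d=Rc.inv().apply(np.array(pos)-s["tool_pos"])*1000
    print('turn',np.round((Rc.inv()*Rt).as_rotvec(),3),'shift mm',np.round(d,1),'t',round(s["t"],2),'F',np.round(s["wrist_force"],1))
E
python3 -c "
from h import *
rel([.454,-.166,.24],16.2)"
```

```text
turn [0.    0.    0.042] shift mm [ 377.3 -322.8  -31.2] t 0.75 F [-0.4 -0.5 -0.8]
```

```bash
python3 -m crank '[[[0,0,0,20,-17,-20,1],[0,0,0.01,50,-43,-30,1],[0,0,0.02,80,-68,-31,1],[0,0,0.03,110,-94,-31,1],[0,0,0.04,140,-120,-31,1],[0,0,0.042,170,-145,-31,1],[0,0,0.042,200,-171,-31,1],[0,0,0.042,230,-197,-31,1],[0,0,0.042,255,-218,-31,1],[0,0,0.042,270,-231,-31,1]]]' 30
python3 -c "
from h import *
rel([.454,-.166,.24],16.2)"
```

```text
t: 1.58
tool_pos: [0.3827, -0.2846, 0.2401]
ee_rot: [3.11, 0.445, 0.001]
wrist_force: [1.1, 0.0, 0.3]
opening: 1.002
grasp_force: 0.0
turn [ 0.    -0.     0.002] shift mm [101.7 -93.8   0.2] t 1.58 F [1.1 0.  0.3]
```

```bash
python3 -m crank '[[[0,0,0,20,-18,0,1],[0,0,0,40,-37,0,1],[0,0,0,60,-55,0,1],[0,0,0,80,-74,0,1],[0,0,0,95,-88,0,1],[0,0,0,102,-94,0,1],[0,0,0,102,-94,0,1],[0,0,0,102,-94,0,1],[0,0,0,102,-94,0,1],[0,0,0,102,-94,0,1]]]'
python3 - <<'E'
from h import *
f=bot.grab_frame("wrist");P=cloud(f);I=f["frame"].astype(int);save('wrist1',f["frame"]);np.savez('w1.npz',P=P,I=I)
X,Y,Z=P[...,0],P[...,1],P[...,2]
m=(np.hypot(X-.454,Y+.166)<.09)&(Z>.03)&(Z<.055)&(X<.54)&~((I[...,0]-I[...,2]>120))
q=P[m][:,:2].astype(np.float32)*1000;print(len(q),cv2.minAreaRect(q),np.nanmedian(P[m][:,2]))
print(bot.boxes_of("wrist","mould"))
E
```

```text
t: 2.42
tool_pos: [0.4529, -0.1694, 0.2398]
ee_rot: [3.11, 0.441, -0.0]
wrist_force: [-0.1, -1.2, -0.2]
opening: 0.998
grasp_force: 0.0
7708 ((453.0777282714844, -164.77557373046875), (139.39122009277344, 60.20552062988281), 15.735028266906738) 0.04193106774312669
[{'position': [0.2527, -0.27, 0.0247], 'score': 0.75}, {'position': [0.457, -0.1619, 0.0415], 'score': 0.66}]
```

View pics/wrist1.png

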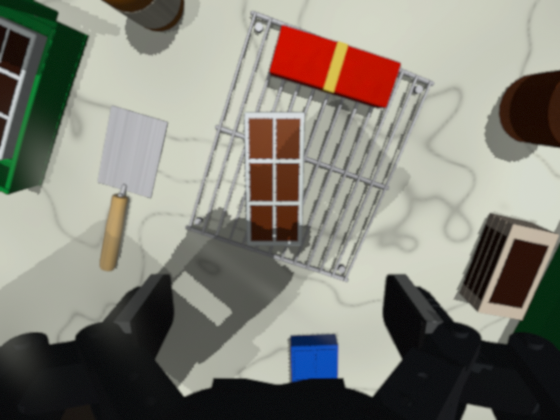

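The wrist view shows the milk mould at (274,178), upright between the fingers, with the gift box at (335,65) clear of it. I descend on it.

```bash
python3 -c "
from h import *
rel([.453,-.165,.019],15.7)"
```

```text
turn [0.    0.    0.007] shift mm [  1.2  -4.1 220.8] t 2.52 F [ 1.  -0.2 -0.1]
```

```bash
python3 -m crank '[[[0,0,0.007,1,-4,30,1],[0,0,0.007,1,-4,60,1],[0,0,0.007,1,-4,90,1],[0,0,0.007,1,-4,120,1],[0,0,0.007,1,-4,145,1],[0,0,0.007,1,-4,170,1],[0,0,0.007,1,-4,190,1],[0,0,0.007,1,-4,205,1],[0,0,0.007,1,-4,215,1],[0,0,0.007,1,-4,220,1]]]'
python3 -m crank '[[[0,0,0,0,0,0,1],[0,0,0,0,0,0,0.7],[0,0,0,0,0,0,0.5],[0,0,0,0,0,0,0.3],[0,0,0,0,0,0,0.2],[0,0,0,0,0,0,0.1],[0,0,0,0,0,0,0],[0,0,0,0,0,0,0],[0,0,0,0,0,0,0],[0,0,0,0,0,0,0]]]' 35
```

```text
t: 3.35
tool_pos: [0.4528, -0.1647, 0.0187]
ee_rot: [-3.111, -0.431, 0.002]
wrist_force: [0.5, 0.5, -0.1]
opening: 0.999
grasp_force: 0.0
t: 4.18
tool_pos: [0.4532, -0.1644, 0.0198]
ee_rot: [3.112, 0.432, -0.0]
wrist_force: [0.8, 0.7, -1.3]
opening: 0.496
grasp_force: 0.0
```

```bash
python3 - <<'E'
from h import *
f=bot.grab_frame("wrist");save('wrist2',f["frame"])
f=bot.grab_frame("scene");save('sc2',f["frame"][150:250,160:300],3);s=bot.observe();print(s['opening'],s['grasp_force'])
a=cv2.imread('pics/wrist2.png');b=cv2.imread('pics/sc2.png');a=cv2.resize(a,(400,300));c=np.hstack([a,cv2.resize(b,(400,300))]);cv2.imwrite('pics/both2.png',c)
E
```

```text
0.5022344066841704 0.0
```

View pics/both2.png

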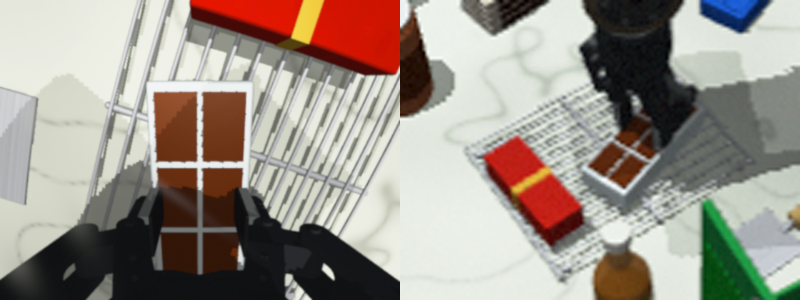

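```bash
python3 - <<'E'
from h import *
f=bot.grab_frame("wrist");P=cloud(f);s=bot.observe();Rc=R.from_rotvec(s["ee_rot"])
Q=Rc.inv().apply((P.reshape(-1,3)-s["tool_pos"])).reshape(P.shape)*1000
for r in [240,262,270,280,300,320,350]:
    print(r,[(c,)+tuple(np.round(Q[r,c]).astype(int)) if np.isfinite(Q[r,c]).all() else (c,) for c in range(150,400,12)])
save('wrist3',f["frame"][220:400,130:420],2.7)
E
```

```text
240 [(150, np.int64(3), np.int64(-71), np.int64(19)), (162, np.int64(3), np.int64(-64), np.int64(20)), (174, np.int64(3), np.int64(-57), np.int64(19)), (186, np.int64(3), np.int64(-51), np.int64(19)), (198, np.int64(8), np.int64(-40), np.int64(4)), (210, np.int64(3), np.int64(-37), np.int64(19)), (222, np.int64(18), np.int64(-24), np.int64(-23)), (234, np.int64(18), np.int64(-19), np.int64(-22)), (246, np.int64(18), np.int64(-14), np.int64(-22)), (258, np.int64(18), np.int64(-9), np.int64(-22)), (270, np.int64(18), np.int64(-3), np.int64(-22)), (282, np.int64(17), np.int64(2), np.int64(-20)), (294, np.int64(18), np.int64(7), np.int64(-22)), (306, np.int64(18), np.int64(12), np.int64(-22)), (318, np.int64(18), np.int64(17), np.int64(-23)), (330, np.int64(18), np.int64(22), np.int64(-23)), (342, np.int64(17), np.int64(27), np.int64(-21)), (354, np.int64(3), np.int64(41), np.int64(18)), (366, np.int64(8), np.int64(45), np.int64(5)), (378, np.int64(3), np.int64(55), np.int64(18)), (390, np.int64(2), np.int64(62), np.int64(20))]
262 [(150, np.int64(-11), np.int64(-73), np.int64(20)), (162
[... 5596 characters left out ...]
int64(-37), np.int64(-21), np.int64(-22)), (246, np.int64(-38), np.int64(-15), np.int64(-22)), (258, np.int64(-37), np.int64(-10), np.int64(-23)), (270, np.int64(-37), np.int64(-4), np.int64(-22)), (282, np.int64(-38), np.int64(2), np.int64(-22)), (294, np.int64(-37), np.int64(7), np.int64(-23)), (306, np.int64(-37), np.int64(13), np.int64(-23)), (318, np.int64(-37), np.int64(19), np.int64(-23)), (330, np.int64(-38), np.int64(24), np.int64(-22)), (342, np.int64(-9), np.int64(22), np.int64(-61)), (354, np.int64(16), np.int64(18), np.int64(-95)), (366, np.int64(16), np.int64(21), np.int64(-94)), (378, np.int64(16), np.int64(24), np.int64(-94)), (390, np.int64(16), np.int64(26), np.int64(-94))]
```

View pics/wrist3.png

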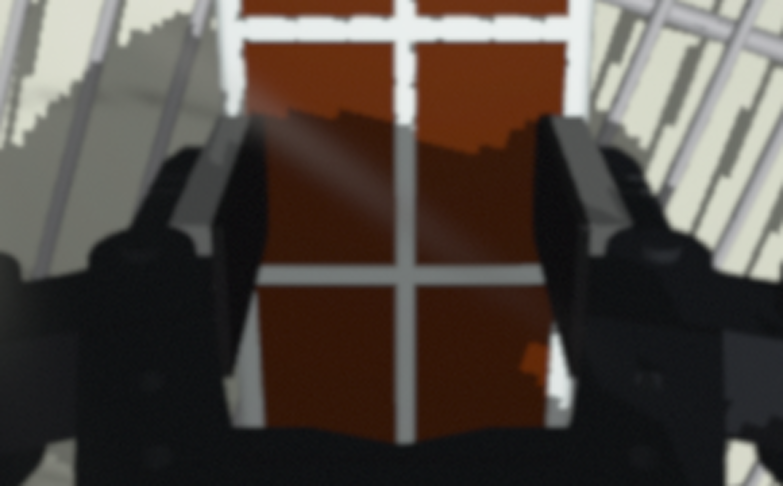

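The crop shows the pads 42 mm apart, over the mould's top, at crop pixels (240,120) and (570,120). They closed above the mould. I measure where the finger ends really are from the earlier wrist picture, which was taken with the fingers open.

```bash
python3 - <<'E'
from h import *
P=np.load('w1.npz')['P'];Rc=R.from_rotvec([3.11,.441,0]);Q=(Rc.inv().apply(P.reshape(-1,3)-[.4529,-.1694,.2398]))*1000
m=(Q[:,2]<60)&np.isfinite(Q).all(1);q=Q[m];print(len(q))
for lo in range(-80,30,6):
    k=q[(q[:,2]>=lo)&(q[:,2]<lo+6)]
    if len(k): 
        l=k[k[:,1]<0];r=k[k[:,1]>0]
        print(lo,len(k),'L y',[np.round([a[:,1].min(),a[:,1].max(),a[:,0].min(),a[:,0].max()]) for a in (l,r) if len(a)])
E
```

```text
41802
-80 722 L y [array([-67., -42.,   2.,  13.]), array([42., 67.,  2., 13.])]
-74 1316 L y [array([-55., -42.,  -2.,  12.]), array([42., 53., -3., 11.])]
-68 1308 L y [array([-57., -42., -11.,  11.]), array([ 42.,  56., -11.,  11.])]
-62 1253 L y [array([-57., -42., -12.,  11.]), array([ 42.,  56., -12.,  11.])]
-56 1115 L y [array([-57., -42., -12.,  11.]), array([ 42.,  56., -12.,  11.])]
-50 987 L y [array([-57., -42., -12.,  11.]), array([ 42.,  56., -12.,  11.])]
-44 692 L y [array([-55., -42., -12.,  11.]), array([ 42.,  54., -12.,  11.])]
-38 121 L y [array([-43., -42., -10.,   8.]), array([ 42.,  43., -10.,   9.])]
```

```bash
cat >> h.py <<'E'
def tips():
    f=bot.grab_frame("wrist");s=bot.observe();Rc=R.from_rotvec(s["ee_rot"])
    P=cloud(f).reshape(-1,3);Q=Rc.inv().apply(P-s["tool_pos"])*1000
    Q=Q[np.isfinite(Q).all(1)&(P[:,2]>.06)]
    print('opening',s['opening'],'TCPz',s["tool_pos"][2])
    for lo in range(-50,10,3):
        k=Q[(Q[:,2]>=lo)&(Q[:,2]<lo+3)]
        if len(k)>3: print(lo,len(k),np.round([k[:,0].min(),k[:,0].max(),k[:,1].min(),k[:,1].max(),abs(k[:,1]).min()]))
E
python3 -c "
from bench import bot;print(bot.hold_point_z)"
python3 -m crank '[[[0,0,0,0,0,-10,0],[0,0,0,0,0,-25,-0.5],[0,0,0,0,0,-45,-1],[0,0,0,0,0,-65,-1],[0,0,0,0,0,-80,-1],[0,0,0,0,0,-80,-1],[0,0,0,0,0,-80,-1],[0,0,0,0,0,-80,-1],[0,0,0,0,0,-80,-1],[0,0,0,0,0,-80,-1]]]'
python3 -c "
from h import *
tips()"
python3 -m crank '[[[0,0,0,0,0,0,0.5],[0,0,0,0,0,0,0.5],[0,0,0,0,0,0,0.5],[0,0,0,0,0,0,0.5],[0,0,0,0,0,0,0.5],[0,0,0,0,0,0,0.5],[0,0,0,0,0,0,0.5],[0,0,0,0,0,0,0.5],[0,0,0,0,0,0,0.5],[0,0,0,0,0,0,0.5]]]'
python3 - <<'E'
from h import *
tips()
f=bot.grab_frame("wrist");P=cloud(f);I=f["frame"].astype(int)
X,Y,Z=P[...,0],P[...,1],P[...,2]
m=(np.hypot(X-.454,Y+.166)<.09)&(Z>.03)&(Z<.048)&(X<.54)&~((I[...,0]-I[...,2]>120))
q=P[m][:,:2].astype(np.float32)*1000;print(len(q),cv2.minAreaRect(q),np.nanmedian(P[m][:,2]))
E
```

```text
0.0187
t: 5.17
tool_pos: [0.4529, -0.1642, 0.0991]
ee_rot: [-3.111, -0.432, 0.002]
wrist_force: [-0.1, -0.7, 0.3]
opening: 0.003
grasp_force: 0.0
opening 0.0018740675630617204 TCPz 0.09911945089710755
-50 263 [  5.  11. -14.  13.   0.]
-47 258 [  5.  11. -14.  13.   0.]
-44 252 [  5.  11. -14.  13.   0.]
-41 226 [  5.  11. -14.  13.   0.]
-38 234 [  5.  11. -14.  13.   0.]
-35 197 [  5.  11. -14.  13.   0.]
-32 152 [  5.  11. -13.  12.   0.]
-29 79 [10. 11. -7.  6.  0.]
t: 6.05
tool_pos: [0.4532, -0.1644, 0.0998]
ee_rot: [3.112, 0.432, 0.0]
wrist_force: [-0.3, 0.9, -0.7]
opening: 0.749
grasp_force: 0.0
opening 0.7490611772184411 TCPz 0.0997815259383186
-50 460 [-13.  11. -46.  46.  31.]
-47 440 [-12.  11. -46.  45.  31.]
-44 396 [-12.  11. -46.  45.  31.]
-41 374 [-12.  11. -45.  46.  32.]
-38 321 [-12.  11. -44.  45.  32.]
-35 234 [-12.  11. -44.  42.  32.]
-32 134 [-12.  10. -33.  32.  32.]
-29 16 [ -9.   6. -33.  32.  32.]
18421 ((452.9505920410156, -164.87063598632812), (139.54112243652344, 60.4868049621582), 15.814353942871094) 0.04192844260842954
```

The finger ends sit about 28 mm short of the reported TCP: shut −27, at 0.75 opening −28, fully open −38. So I go lower by that much, to TCP z ≈ −0.008.

```bash
python3 -m crank '[[[0,0,0,0,0,0,1],[0,0,0,0,0,5,1],[0,0,0,0,0,20,1],[0,0,0,0,0,40,1],[0,0,0,0,0,60,1],[0,0,0,0,0,75,1],[0,0,0,0,0,88,1],[0,0,0,0,0,98,1],[0,0,0,0,0,105,1],[0,0,0,0,0,107,1]]]' 35
python3 -m crank '[[[0,0,0,0,0,0,0.8],[0,0,0,0,0,0,0.7],[0,0,0,0,0,0,0.6],[0,0,0,0,0,0,0.5],[0,0,0,0,0,0,0.4],[0,0,0,0,0,0,0.3],[0,0,0,0,0,0,0.2],[0,0,0,0,0,0,0.2],[0,0,0,0,0,0,0.2],[0,0,0,0,0,0,0.2]]]'
```

```text
t: 6.98
tool_pos: [0.4529, -0.1643, -0.0082]
ee_rot: [-3.111, -0.432, 0.002]
wrist_force: [0.3, -0.2, -1.2]
opening: 1.005
grasp_force: 0.0
t: 7.82
tool_pos: [0.4536, -0.1646, -0.0065]
ee_rot: [3.111, 0.432, 0.002]
wrist_force: [-1.1, -1.0, 7.8]
opening: 0.696
grasp_force: 37.2
```

Gripped at 0.696 opening with 37 N. I lift it, and work out the case pose more precisely from the saved clouds.

```bash
python3 -m crank '[[[0,0,0,0,0,-4,0.2],[0,0,0,0,0,-15,0.2],[0,0,0,0,0,-35,0.2],[0,0,0,0,0,-60,0.2],[0,0,0,0,0,-85,0.2],[0,0,0,0,0,-110,0.2],[0,0,0,0,0,-140,0.2],[0,0,0,0,0,-165,0.2],[0,0,0,0,0,-185,0.2],[0,0,0,0,0,-195,0.2]]]'
python3 - <<'E'
from h import *
for cam in ["top","scene"]:
    d=np.load(cam+'0.npz');P,I=d['P'],d['I'].astype(int);g=I[...,1]-np.maximum(I[...,0],I[...,2])
    a=np.radians(-9.8);ex=np.array([np.cos(a),np.sin(a)]);ey=np.array([-ex[1],ex[0]])
    D=(P[...,:2]-[.478,.203])*1000;x=D@ex;y=D@ey;Z=P[...,2]*1000
    rim=(Z>54)&(Z<66)&(g>20)
    def seg(n,v,w,m):
        if m.sum()<5: return print(cam,n,'few')
        p=np.polyfit(w[m],v[m],1);print(cam,n,m.sum(),'min/med/max',np.round(np.percentile(v[m],[3,50,97]),1),'slope deg',round(np.degrees(np.arctan(p[0])),1))
    seg('front',x,y,rim&(abs(x+88)<15)&(abs(y)<105))
    seg('left',y,x,rim&(abs(y-122)<15)&(abs(x)<75))
    seg('right',y,x,rim&(abs(y+122)<15)&(abs(x)<75))
    pl=(abs(x)<85)&(y>-5)&(y<118)&(Z<18)&(g<15)&(I.min(-1)>60);seg('plate x',x,y,pl);seg('plate y',y,x,pl)
    mi=(abs(x)<85)&(y<0)&(y>-110)&(Z>26)&(Z<40);seg('mi x',x,y,mi);seg('mi y',y,x,mi)
    lid=(abs(y)<130)&(Z>90)&(g>20)&(abs(x-85)<40);p=np.polyfit(Z[lid],x[lid],1);print('lid x=',p, np.percentile(Z[lid],99),'y',np.percentile(y[lid],[1,99]))
rel([.4875,.262,.188],-9.8)
E
```

```text
t: 8.65
tool_pos: [0.4534, -0.1645, 0.1905]
ee_rot: [3.11, 0.432, 0.004]
wrist_force: [0.7, 0.4, -2.6]
opening: 0.692
grasp_force: 39.8
top front 107 min/med/max [-89.9 -87.  -83.8] slope deg -0.1
top left 58 min/med/max [118.1 120.8 124. ] slope deg 0.3
top right 61 min/med/max [-126.  -123.1 -120.1] slope deg 0.6
top plate x 1215 min/med/max [-70.1   2.8  77.2] slope deg 0.9
top plate y 1215 min/med/max [ 12.   60.3 109.8] slope deg 0.4
top mi x 635 min/med/max [-66.4   3.   83.5] slope deg 4.2
top mi y 635 min/med/max [-89.9 -61.8 -32.5] slope deg 0.7
lid x= [-1.07555421e-01  1.11885080e+02] 247.12793153643253 y [-120.23595943  121.27663249]
scene front 193 min/med/max [-90.1 -85.8 -82.8] slope deg -0.0
scene left 156 min/med/max [123.7 127.8 130.7] slope deg 0.1
scene right 80 min/med/max [-121.1 -116.2 -113.5] slope deg -0.3
scene plate x 1323 min/med/max [-75.5 -21.4  50.5] slope deg 23.9
scene plate y 1323 min/med/max [ 16.8  68.3 102.3] slope deg 12.7
scene mi x 610 min/med/max [-84.3 -33.3   7.6] slope deg 1.0
scene mi y 610 min/med/max [-84.5 -53.4 -25.2] slope deg 0.5
lid x= [-7.32312211e-02  1.06390698e+02] 243.66907687354075 y [-115.54715866  128.80735221]
turn [ 0.002 -0.003  0.447] shift mm [ 148.9 -401.1    2. ] t 8.65 F [ 0.7  0.4 -2.6]
```

```bash
python3 -c "
from h import *
rel([.440,.03,.19],-9.7)"
```

```text
turn [ 0.002 -0.003  0.445] shift mm [  40.  -190.8    0.2] t 8.65 F [ 0.7  0.4 -2.6]
```

```bash
python3 -m crank '[[[0,0,0.05,2,-8,0,0.2],[0,0,0.1,6,-28,0,0.2],[0,0,0.16,11,-53,0,0.2],[0,0,0.22,16,-78,0,0.2],[0,0,0.28,22,-103,0,0.2],[0,0,0.34,27,-128,0,0.2],[0,0,0.39,32,-153,0,0.2],[0,0,0.43,36,-172,0,0.2],[0,0,0.445,39,-185,0,0.2],[0,0,0.445,40,-191,0,0.2]]]'
python3 -c "
from h import *
rel([.4857,.2656,.19],-9.7)"
```

```text
t: 9.48
tool_pos: [0.439, 0.0318, 0.1879]
ee_rot: [-3.13, 0.264, 0.001]
wrist_force: [-0.1, -0.2, -2.7]
opening: 0.693
grasp_force: 39.7
turn [-0.     0.     0.001] shift mm [   6.8 -238.3   -2.1] t 9.48 F [-0.1 -0.2 -2.7]
```

```bash
python3 -m crank '[[[0,0,0,0,-10,0,0.2],[0,0,0,1,-35,-2,0.2],[0,0,0,2,-65,-2,0.2],[0,0,0,3,-95,-2,0.2],[0,0,0,4,-125,-2,0.2],[0,0,0,5,-155,-2,0.2],[0,0,0,6,-185,-2,0.2],[0,0,0,7,-212,-2,0.2],[0,0,0,7,-230,-2,0.2],[0,0,0,7,-238,-2,0.2]]]'
python3 - <<'E'
from h import *
f=bot.grab_frame("wrist");P=cloud(f);I=f["frame"].astype(int);np.savez('w4.npz',P=P,I=I);save('wrist4',f["frame"])
g=I[...,1]-np.maximum(I[...,0],I[...,2])
a=np.radians(-9.7);ex=np.array([np.cos(a),np.sin(a)]);ey=np.array([-ex[1],ex[0]])
D=(P[...,:2]-[.4785,.206])*1000;x=D@ex;y=D@ey;Z=P[...,2]*1000
rim=(Z>54)&(Z<66)&(g>15)
for n,v,m in [('left',y,rim&(abs(y-122)<15)&(abs(x)<75)),('right',y,rim&(abs(y+122)<15)&(abs(x)<75)),('front',x,rim&(abs(x+88)<15)&(abs(y)<105))]:
    print(n,m.sum(),np.round(np.percentile(v[m],[3,50,97]),1) if m.sum()>5 else '')
lid=(abs(y)<125)&(Z>70)&(g>15)&(abs(x-85)<30)
if lid.sum()>50: print('lid',lid.sum(),np.polyfit(Z[lid],x[lid],1),np.percentile(Z[lid],[1,99]))
m=(Z>195)&(abs(y-60)<45)&(x>20)&(x<76)&(g<15);print('mould end',m.sum(),np.percentile(x[m],99) if m.any() else '',np.percentile(y[m],[2,98]) if m.any() else '')
rel([.4857,.2656,-.0105],-9.7)
E
```

```text
t: 10.32
tool_pos: [0.487, 0.2655, 0.1894]
ee_rot: [-3.131, 0.263, 0.0]
wrist_force: [0.1, -0.1, -3.1]
opening: 0.696
grasp_force: 39.7
left 64 [118.4 120.5 123.5]
right 1651 [-124.5 -120.4 -118.7]
front 494 [-89.7 -85.8 -84.3]
lid 22949 [9.70316432e-04 8.48177778e+01] [ 94.19302772 242.28145485]
mould end 24784 67.73741045778105 [31.88354816 88.39038445]
turn [-0.     0.     0.002] shift mm [ -1.2   0.2 199.9] t 10.37 F [-0.8  0.3 -3.4]
```

View pics/wrist4.png

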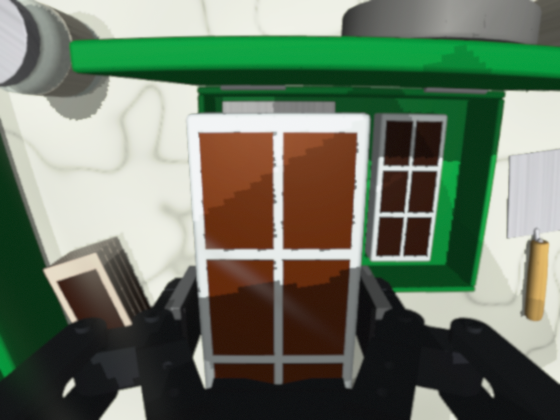

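The wrist view shows the mould at (280,250), square over the case and clear of the lid's green inner face above it. The dark mould is at (408,187) and not in the way. I lower it, with the last millimetres slow.

```bash
python3 -m crank '[[[0,0,0,-1,0,10,0.2],[0,0,0,-1,0,30,0.2],[0,0,0,-1,0,55,0.2],[0,0,0,-1,0,80,0.2],[0,0,0,-1,0,105,0.2],[0,0,0,-1,0,130,0.2],[0,0,0,-1,0,152,0.2],[0,0,0,-1,0,170,0.2],[0,0,0,-1,0,183,0.2],[0,0,0,-1,0,191,0.2]]]'
python3 -m crank '[[[0,0,0,0,0,1,0.2],[0,0,0,0,0,2,0.2],[0,0,0,0,0,3,0.2],[0,0,0,0,0,4,0.2],[0,0,0,0,0,5,0.2],[0,0,0,0,0,6,0.2],[0,0,0,0,0,6,0.2],[0,0,0,0,0,6,0.2],[0,0,0,0,0,6,0.2],[0,0,0,0,0,6,0.2]]]'
```

```text
t: 11.2
tool_pos: [0.4855, 0.2622, -0.0028]
ee_rot: [3.129, -0.267, -0.001]
wrist_force: [1.9, -0.1, -1.7]
opening: 0.693
grasp_force: 39.7
t: 12.03
tool_pos: [0.4854, 0.2639, -0.0073]
ee_rot: [3.13, -0.265, -0.001]
wrist_force: [-0.0, 1.0, -3.7]
opening: 0.694
grasp_force: 39.8
```

```bash
python3 -m crank '[[[0,0,0,0,0,0.5,0.2],[0,0,0,0,0,1,0.2],[0,0,0,0,0,1.5,0.2],[0,0,0,0,0,2,0.2],[0,0,0,0,0,2,0.2],[0,0,0,0,0,2,0.2],[0,0,0,0,0,2,0.2],[0,0,0,0,0,2,0.2],[0,0,0,0,0,2,0.2],[0,0,0,0,0,2,0.2]]]'
```

```text
t: 12.87
tool_pos: [0.4857, 0.2638, -0.0092]
ee_rot: [3.13, -0.266, 0.0]
wrist_force: [-0.7, -0.0, -2.8]
opening: 0.694
grasp_force: 39.8
```

```bash
python3 -m crank '[[[0,0,0,0,0,0.5,0.2],[0,0,0,0,0,1,0.2],[0,0,0,0,0,1.5,0.2],[0,0,0,0,0,1.5,0.2],[0,0,0,0,0,1.5,0.2],[0,0,0,0,0,1.5,0.2],[0,0,0,0,0,1.5,0.2],[0,0,0,0,0,1.5,0.2],[0,0,0,0,0,1.5,0.2],[0,0,0,0,0,1.5,0.2]]]'
```

```text
t: 13.7
tool_pos: [0.4857, 0.2639, -0.0104]
ee_rot: [3.13, -0.265, 0.0]
wrist_force: [-2.0, -0.2, 5.8]
opening: 0.695
grasp_force: 40.9
```

There is contact, about 8 N. I release gently, rise, and check.

```bash
python3 -m crank '[[[0,0,0,0,0,0,0.4],[0,0,0,0,0,0,0.45],[0,0,0,0,0,0,0.5],[0,0,0,0,0,0,0.55],[0,0,0,0,0,0,0.6],[0,0,0,0,0,0,0.65],[0,0,0,0,0,0,0.65],[0,0,0,0,0,0,0.65],[0,0,0,0,0,-3,0.65],[0,0,0,0,0,-6,0.65]]]'
python3 -m crank '[[[0,0,0,0,0,-10,0.65],[0,0,0,0,0,-25,0.65],[0,0,0,0,0,-50,0.65],[0,0,0,0,0,-80,0.65],[0,0,0,0,0,-115,0.65],[0,0,0,0,0,-150,0.65],[0,0,0,0,0,-185,0.65],[0,0,0,0,0,-220,0.65],[0,0,0,0,0,-245,0.65],[0,0,0,0,0,-260,0.65]]]'
python3 - <<'E'
from h import *
for cam in ["wrist","top"]:
    f=bot.grab_frame(cam);P=cloud(f);I=f["frame"].astype(int)
    a=np.radians(-9.7);ex=np.array([np.cos(a),np.sin(a)]);ey=np.array([-ex[1],ex[0]])
    D=(P[...,:2]-[.4785,.206])*1000;x=D@ex;y=D@ey;Z=P[...,2]*1000
    m=(abs(x)<83)&(y>12)&(y<112)&(Z>29)&(Z<46)
    q=np.stack([x[m],y[m]],1).astype(np.float32)
    print(cam,m.sum(),cv2.minAreaRect(q) if m.sum()>5 else '',np.median(Z[m]))
    save('after_'+cam,f["frame"])
E
```

```text
t: 14.53
tool_pos: [0.4856, 0.2638, -0.0046]
ee_rot: [3.13, -0.265, -0.0]
wrist_force: [-0.4, 0.3, -0.3]
opening: 0.825
grasp_force: 0.0
t: 15.37
tool_pos: [0.4859, 0.264, 0.2597]
ee_rot: [-3.128, 0.265, -0.007]
wrist_force: [-0.3, 0.8, -0.6]
opening: 0.824
grasp_force: 0.0
wrist 6826 ((-2.7813720703125, 58.27751159667969), (139.23040771484375, 60.37601852416992), 0.09518195688724518) 37.88175749711695
top 41 ((44.55809783935547, 33.049766540527344), (46.7479362487793, 17.53453826904297), 2.6446731090545654) 35.80343144117437
```

View pics/after_wrist.png

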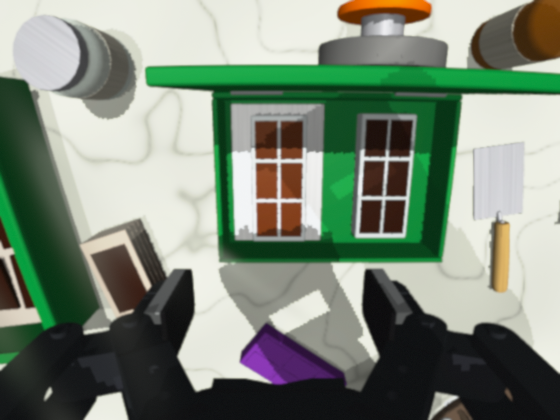

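The mould lies square on the plate at (278,178): offset −3 mm and −2 mm, yaw 0.1°. It has been let go, and the lid is still open. Next I go over the lid to its outer side, fingers shut, turning the wrist half round so it has range for the knob.

```bash
cat >> h.py <<'E'
def cw(x,y,z):  # case mm -> world m
    a=np.radians(-9.7);ex=np.array([np.cos(a),np.sin(a)]);ey=np.array([-ex[1],ex[0]])
    p=np.array([.4785,.206])+(x*ex+y*ey)/1000
    return [p[0],p[1],z/1000]
def wc(p):
    a=np.radians(-9.7);ex=np.array([np.cos(a),np.sin(a)]);ey=np.array([-ex[1],ex[0]])
    d=(np.array(p[:2])-[.4785,.206])*1000;return np.round([d@ex,d@ey,p[2]*1000],1)
E
python3 -c "
from h import *
rel(cw(150,85,275),-9.7);s=bot.observe();print(wc(s['tool_pos']),s['q'])"
```

```text
turn [-0.003 -0.005  0.   ] shift mm [152.3 -26.4 -15.4] t 15.47 F [-1.   0.2 -0.8]
[ -2.2  58.6 258.8] [ 3.78336276e-01  3.37347221e-01  1.67302619e+00 -9.03721453e-05
  1.12562361e+00  2.11826740e+00]
```

```bash
python3 -m crank '[[[0,0,-0.1,0,0,-15,-1],[0,0,-0.21,0,0,-26,-1],[0,0,-0.32,15,-3,-26,-1],[0,0,-0.43,35,-6,-26,-1],[0,0,-0.54,58,-10,-26,-1],[0,0,-0.65,82,-14,-26,-1],[0,0,-0.76,105,-18,-26,-1],[0,0,-0.87,128,-22,-26,-1],[0,0,-0.98,145,-25,-26,-1],[0,0,-1.09,152,-26,-26,-1]]]'
python3 -m crank '[[[0,0,-0.11,0,0,0,-1],[0,0,-0.22,0,0,0,-1],[0,0,-0.33,0,0,0,-1],[0,0,-0.44,0,0,0,-1],[0,0,-0.55,0,0,0,-1],[0,0,-0.66,0,0,0,-1],[0,0,-0.77,0,0,0,-1],[0,0,-0.88,0,0,0,-1],[0,0,-0.99,0,0,0,-1],[0,0,-1.09,0,0,0,-1]]]'
python3 -m crank '[[[0,0,-0.11,0,0,0,-1],[0,0,-0.22,0,0,0,-1],[0,0,-0.33,0,0,0,-1],[0,0,-0.44,0,0,0,-1],[0,0,-0.55,0,0,0,-1],[0,0,-0.66,0,0,0,-1],[0,0,-0.77,0,0,0,-1],[0,0,-0.88,0,0,0,-1],[0,0,-0.94,0,0,0,-1],[0,0,-0.96,0,0,0,-1]]]'
python3 - <<'E'
from h import *
rel(cw(135,85,190),170.3);s=bot.observe();print(wc(s['tool_pos']),s['q'])
f=bot.grab_frame("wrist");P=cloud(f);I=f["frame"].astype(int);save('w6',f["frame"])
g=I[...,1]-np.maximum(I[...,0],I[...,2])
Q=np.array([wc(p) for p in P[(g>20)&(P[...,2]>.07)]]);
for n,m in [('lid y30-125',(Q[:,1]>40)&(Q[:,1]<122)&(abs(Q[:,0]-90)<40))]:
    k=Q[m];print(n,len(k));
    for z in range(70,260,20):
        j=k[abs(k[:,2]-z)<10]
        if len(j)>10: print(z,len(j),np.percentile(j[:,0],[5,50,95]))
E
```

```text
t: 16.3
tool_pos: [0.6413, 0.2634, 0.2794]
ee_rot: [-2.811, -1.402, 0.003]
wrist_force: [-0.3, -0.3, 0.1]
opening: 0.0
grasp_force: 0.0
t: 17.13
tool_pos: [0.6394, 0.2638, 0.2802]
ee_rot: [-1.675, -2.656, 0.002]
wrist_force: [0.2, -0.2, -0.0]
opening: -0.001
grasp_force: 0.0
t: 17.97
tool_pos: [0.6394, 0.2638, 0.2802]
ee_rot: [-0.263, -3.129, 0.001]
wrist_force: [-0.4, 0.5, -0.3]
opening: 0.001
grasp_force: 0.0
turn [-0.001 -0.002  0.001] shift mm [13.8  1.  90.3] t 17.97 F [-0.4  0.5 -0.3]
[148.9  84.1 280.2] [ 2.95862263e-01  5.38845680e-01  1.27930165e+00 -8.93217611e-05
  1.32516744e+00 -1.10709169e+00]
lid y30-125 2603
210 34 [92.9 93.  93.1]
230 478 [80.8 83.5 90.7]
250 2003 [81.9 85.7 89.6]
```

```bash
python3 - <<'E'
from h import *
th=np.concatenate([np.linspace(1.62,0.0,31)])
r=158;s,c=np.sin(th),np.cos(th)
x=90-r*c+(10+11*s)*s; z=60.5+r*s+(10+11*s)*c-27
for i in range(31): print(i,round(th[i],2),'tx',round(149-x[i]),'tz',round(280.2-z[i]),end=' | ')
E
```

```text
0 1.62 tx 30 tz 90 | 1 1.57 tx 39 tz 89 | 2 1.51 tx 47 tz 88 | 3 1.46 tx 56 tz 87 | 4 1.4 tx 65 tz 87 | 5 1.35 tx 73 tz 88 | 6 1.3 tx 82 tz 89 | 7 1.24 tx 91 tz 91 | 8 1.19 tx 99 tz 93 | 9 1.13 tx 108 tz 95 | 10 1.08 tx 116 tz 98 | 11 1.03 tx 124 tz 102 | 12 0.97 tx 132 tz 105 | 13 0.92 tx 140 tz 110 | 14 0.86 tx 148 tz 115 | 15 0.81 tx 155 tz 120 | 16 0.76 tx 162 tz 126 | 17 0.7 tx 169 tz 132 | 18 0.65 tx 175 tz 138 | 19 0.59 tx 181 tz 145 | 20 0.54 tx 186 tz 152 | 21 0.49 tx 192 tz 160 | 22 0.43 tx 196 tz 167 | 23 0.38 tx 201 tz 175 | 24 0.32 tx 204 tz 184 | 25 0.27 tx 208 tz 192 | 26 0.22 tx 211 tz 201 | 27 0.16 tx 213 tz 210 | 28 0.11 tx 215 tz 219 | 29 0.05 tx 216 tz 228 | 30 0.0 tx 217 tz 237 |
```

```bash
python3 -m crank '[[[0,0,0,0,1,15,-1],[0,0,0,2,1,35,-1],[0,0,0,5,1,55,-1],[0,0,0,10,1,72,-1],[0,0,0,15,1,82,-1],[0,0,0,22,1,88,-1],[0,0,0,27,1,88,-1],[0,0,0,30,1,88,-1],[0,0,0,30,1,88,-1],[0,0,0,30,1,88,-1]]]'
```

```text
t: 18.85
tool_pos: [0.6108, 0.2702, 0.1943]
ee_rot: [0.268, 3.129, 0.001]
wrist_force: [-0.4, 1.0, 0.3]
opening: 0.002
grasp_force: 0.0
```

```bash
python3 -m crank '[[[0,0,0,9,0,1,-1],[0,0,0,17,0,0,-1],[0,0,0,26,0,-1,-1],[0,0,0,35,0,-1,-1],[0,0,0,43,0,0,-1],[0,0,0,52,0,1,-1],[0,0,0,61,0,3,-1],[0,0,0,69,0,5,-1],[0,0,0,78,0,7,-1],[0,0,0,86,0,10,-1]]]'
python3 -m crank '[[[0,0,0,8,0,4,-1],[0,0,0,16,0,7,-1],[0,0,0,24,0,12,-1],[0,0,0,32,0,17,-1],[0,0,0,39,0,22,-1],[0,0,0,46,0,28,-1],[0,0,0,53,0,34,-1],[0,0,0,59,0,40,-1],[0,0,0,65,0,47,-1],[0,0,0,70,0,54,-1]]]'
python3 -c "
from h import *
s=bot.observe();print(wc(s['tool_pos']))
f=bot.grab_frame('scene');save('sc7',f['frame'],1.0)"
```

```text
t: 19.68
tool_pos: [0.5248, 0.2848, 0.1832]
ee_rot: [0.268, 3.13, 0.0]
wrist_force: [2.8, 0.2, -0.2]
opening: -0.001
grasp_force: 1.3
t: 20.52
tool_pos: [0.456, 0.2966, 0.1285]
ee_rot: [-0.268, -3.13, 0.0]
wrist_force: [1.2, 1.1, 0.5]
opening: 0.003
grasp_force: 0.7
[-37.4  85.5 128.5]
```

View pics/sc7.png

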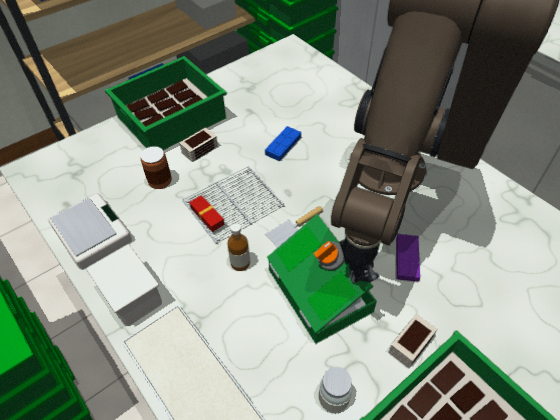

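The scene picture shows the lid about half closed, the fingers on it at (362,262) beside the knob at (328,255), and nothing disturbed. I continue.

```bash
python3 -m crank '[[[0,0,0,6,0,8,-1],[0,0,0,10,0,15,-1],[0,0,0,15,0,23,-1],[0,0,0,18,0,32,-1],[0,0,0,22,0,40,-1],[0,0,0,25,0,49,-1],[0,0,0,27,0,58,-1],[0,0,0,29,0,67,-1],[0,0,0,30,0,76,-1],[0,0,0,30,0,82,-1]]]'
python3 -m crank '[[[0,0,0,0,0,1,-1],[0,0,0,0,0,2,-1],[0,0,0,0,0,3,-1],[0,0,0,0,0,4,-1],[0,0,0,0,0,4,-1],[0,0,0,0,0,4,-1],[0,0,0,0,0,4,-1],[0,0,0,0,0,4,-1],[0,0,0,0,0,4,-1],[0,0,0,0,0,4,-1]]]'
python3 -c "
from h import *
s=bot.observe();print(wc(s['tool_pos']))"
```

```text
t: 21.4
tool_pos: [0.4268, 0.3017, 0.0469]
ee_rot: [-0.268, -3.13, 0.0]
wrist_force: [-23.5, -7.5, 110.0]
opening: 0.001
grasp_force: 55.4
t: 22.23
tool_pos: [0.4268, 0.3017, 0.0473]
ee_rot: [0.268, 3.129, 0.002]
wrist_force: [-18.7, -8.0, 67.9]
opening: 0.004
grasp_force: 34.1
[-67.   85.6  47.3]
```

The force spiked to 110 N as the lid met its stop. I back off at once and measure the lid.

```bash
python3 -m crank '[[[0,0,0,0,0,-5,-1],[0,0,0,0,0,-12,-1],[0,0,0,0,0,-25,-1],[0,0,0,0,0,-45,-1],[0,0,0,0,0,-70,-1],[0,0,0,-15,0,-95,-1],[0,0,0,-35,-10,-115,-1],[0,0,0,-50,-30,-130,-1],[0,0,0,-60,-50,-140,-1],[0,0,0,-60,-60,-140,-1]]]'
python3 - <<'E'
from h import *
s=bot.observe();print(wc(s['tool_pos']))
for cam in ["wrist","top","scene"]:
    f=bot.grab_frame(cam);P=cloud(f);I=f["frame"].astype(int);save('w8'+cam,f["frame"])
    g=I[...,1]-np.maximum(I[...,0],I[...,2])
    Q=np.stack([*[0]*0,P[...,0],P[...,1],P[...,2]],-1).reshape(-1,3)
    C=np.array([wc(p) for p in Q]);G=g.reshape(-1)
    m=(G>15)&(abs(C[:,0])<88)&(abs(C[:,1])<122)&(C[:,2]>50)&(C[:,2]<100)
    k=C[m];p=np.linalg.lstsq(np.c_[k[:,0],k[:,1],np.ones(len(k))],k[:,2],rcond=None)[0];print(cam,len(k),'lid slope x,y,z0',p)
    J=I.reshape(-1,3);o=(J[:,0]-J[:,2]>90)&(J[:,0]>140)&(abs(C[:,0]+55)<60)&(abs(C[:,1])<50)&(C[:,2]>90)
    k=C[o]
    if len(k)>10:
        print('orange',len(k),np.median(k,0),k.max(0));t=k[k[:,2]>np.percentile(k[:,2],97)-7]
        print('bar top',len(t),cv2.minAreaRect(t[:,:2].astype(np.float32)),np.median(t[:,2]))
E
```

```text
t: 23.07
tool_pos: [0.478, 0.2308, 0.1847]
ee_rot: [0.27, 3.127, 0.001]
wrist_force: [0.4, -0.6, -0.3]
opening: 0.002
grasp_force: 0.0
[ -4.6  24.3 184.7]
wrist 52303 lid slope x,y,z0 [ 4.84298294e-04 -8.16707848e-04  7.12913605e+01]
orange 1447 [-64.1  12.9 104.9] [-40.5  24.3 138.5]
bar top 238 ((-70.19947052001953, 3.060929775238037), (20.07144546508789, 8.587087631225586), 5.3282341957092285) 136.5
top 1266 lid slope x,y,z0 [-5.58314155e-04  1.22139142e-03  7.09795592e+01]
scene 4792 lid slope x,y,z0 [-1.01105991e-03  2.33535573e-04  7.12826558e+01]
orange 50 [-60.65  17.45 104.7 ] [-42.7  25.2 107.9]
bar top 49 ((-59.33591842651367, 16.805234909057617), (34.677005767822266, 14.904062271118164), 12.2647705078125) 104.7
```

View pics/w8wrist.png

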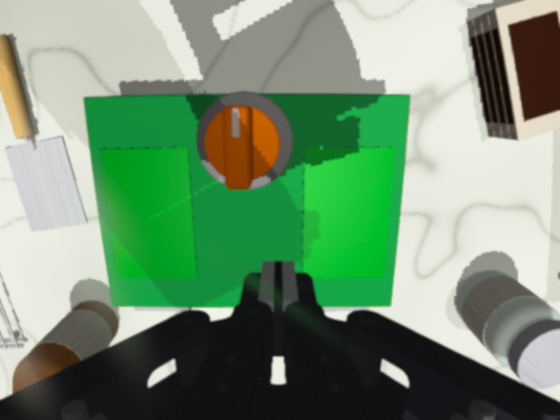

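The lid is fully closed (slope under 0.001). The knob is at (240,143), its bar still along the lid's x. I get an exact bar position.

```bash
python3 - <<'E'
from h import *
f=bot.grab_frame("wrist");P=cloud(f);I=f["frame"].astype(int)
C=np.array([wc(p) for p in P.reshape(-1,3)])
m=(C[:,2]>128)&(C[:,2]<145)&(abs(C[:,0]+55)<45)&(abs(C[:,1])<30)
k=C[m];print(len(k),cv2.minAreaRect(k[:,:2].astype(np.float32)),np.percentile(k,[2,50,98],0))
d=(C[:,2]>101)&(C[:,2]<108)&(abs(C[:,0]+55)<40)&(abs(C[:,1])<40);k=C[d];print('disc',len(k),cv2.minEnclosingCircle(k[:,:2].astype(np.float32)),np.percentile(k,[1,99],0))
rel(cw(-55,0,145),170.3)
E
```

```text
2273 ((-55.496158599853516, -0.39678096771240234), (16.351205825805664, 49.91987228393555), 89.37724304199219) [[-79.3    -7.7   132.   ]
 [-57.1     0.3   136.6  ]
 [-32.4     7.356 138.3  ]]
disc 2329 ((-55.676361083984375, -0.3158186078071594), 25.72464942932129) [[-77.5 -24.7 102.9]
 [-34.2  23.6 106.4]]
turn [-0.001 -0.001 -0.002] shift mm [ 47.5 -25.7  37.5] t 23.27 F [ 0.  -0.4  0. ]
```

```bash
python3 -m crank '[[[0,0,0,10,-6,0,0.2],[0,0,0,25,-14,0,0.2],[0,0,0,40,-22,0,0.2],[0,0,0,48,-26,0,0.2],[0,0,0,48,-26,5,0.2],[0,0,0,48,-26,20,0.2],[0,0,0,48,-26,35,0.2],[0,0,0,48,-26,48,0.2],[0,0,0,48,-26,55,0.2],[0,0,0,48,-26,58,0.2]]]' 60
python3 -c "
from h import *
s=bot.observe();print(wc(s['tool_pos']),s['opening'])
rel(cw(-55.5,-.3,83),170.3)"
```

```text
t: 24.1
tool_pos: [0.4245, 0.2151, 0.1239]
ee_rot: [-0.267, -3.129, 0.001]
wrist_force: [0.2, -0.4, -0.0]
opening: 0.6
grasp_force: 0.0
[-5.480e+01 -1.000e-01  1.239e+02] 0.6000573534309397
turn [-0.001 -0.001 -0.001] shift mm [ 0.6 -0.2 40.9] t 24.1 F [ 0.2 -0.4 -0. ]
```

```bash
python3 -m crank '[[[0,0,0,0,0,6,0.2],[0,0,0,0,0,15,0.2],[0,0,0,0,0,24,0.2],[0,0,0,0,0,32,0.2],[0,0,0,0,0,38,0.2],[0,0,0,0,0,40,0.2],[0,0,0,0,0,40,0.2],[0,0,0,0,0,40,0],[0,0,0,0,0,40,-0.2],[0,0,0,0,0,40,-0.4]]]' 60
python3 -m crank '[[[0,0,0,0,0,0,-0.6],[0,0,0,0,0,0,-0.7],[0,0,0,0,0,0,-0.8],[0,0,0,0,0,0,-1],[0,0,0,0,0,0,-1],[0,0,0,0,0,0,-1],[0,0,0,0,0,0,-1],[0,0,0,0,0,0,-1],[0,0,0,0,0,0,-1],[0,0,0,0,0,0,-1]]]'
```

```text
t: 24.93
tool_pos: [0.4246, 0.2148, 0.0856]
ee_rot: [0.268, 3.129, 0.0]
wrist_force: [-0.3, -0.6, -0.0]
opening: 0.305
grasp_force: 0.0
t: 25.77
tool_pos: [0.4246, 0.2149, 0.0853]
ee_rot: [0.268, 3.13, 0.0]
wrist_force: [1.5, 4.6, 2.3]
opening: 0.176
grasp_force: 60.3
```

Gripped at 0.176 opening (about 15 mm) with 60 N. I push down.

```bash
python3 -m crank '[[[0,0,0,0,0,1.5,-1],[0,0,0,0,0,3,-1],[0,0,0,0,0,4.5,-1],[0,0,0,0,0,6,-1],[0,0,0,0,0,7.5,-1],[0,0,0,0,0,9,-1],[0,0,0,0,0,10,-1],[0,0,0,0,0,11,-1],[0,0,0,0,0,11,-1],[0,0,0,0,0,11,-1]]]' 60
```

```text
t: 26.6
tool_pos: [0.4246, 0.2149, 0.0742]
ee_rot: [0.268, 3.13, 0.0]
wrist_force: [1.0, 4.2, 5.3]
opening: 0.18
grasp_force: 60.6
```

```bash
python3 -m crank '[[[0,0,0,0,0,0.8,-1],[0,0,0.03,0,0,0.8,-1],[0,0,0.08,0,0,0.8,-1],[0,0,0.13,0,0,0.8,-1],[0,0,0.18,0,0,0.8,-1],[0,0,0.23,0,0,0.8,-1],[0,0,0.28,0,0,0.8,-1],[0,0,0.34,0,0,0.8,-1],[0,0,0.4,0,0,0.8,-1],[0,0,0.46,0,0,0.8,-1]]]' 60
```

```text
t: 27.43
tool_pos: [0.4245, 0.2148, 0.0736]
ee_rot: [0.979, 2.985, 0.0]
wrist_force: [-1.0, 3.9, 8.6]
opening: 0.176
grasp_force: 61.1
```

```bash
python3 -m crank '[[[0,0,0.06,0,0,0,-1],[0,0,0.12,0,0,0,-1],[0,0,0.18,0,0,0,-1],[0,0,0.24,0,0,0,-1],[0,0,0.3,0,0,0,-1],[0,0,0.36,0,0,0,-1],[0,0,0.42,0,0,0,-1],[0,0,0.48,0,0,0,-1],[0,0,0.54,0,0,0,-1],[0,0,0.6,0,0,0,-1]]]' 60
python3 -m crank '[[[0,0,0.05,0,0,0,-1],[0,0,0.1,0,0,0,-1],[0,0,0.15,0,0,0,-1],[0,0,0.2,0,0,0,-1],[0,0,0.24,0,0,0,-1],[0,0,0.27,0,0,0,-1],[0,0,0.3,0,0,0,-1],[0,0,0.32,0,0,0,-1],[0,0,0.33,0,0,0,-1],[0,0,0.33,0,0,0,-1]]]' 60
python3 -c "
from h import *
s=bot.observe();print(s['ft_torque'],R.from_rotvec(s['ee_rot']).as_euler('zyx',degrees=True))"
```

```text
t: 28.27
tool_pos: [0.4244, 0.2148, 0.0736]
ee_rot: [1.817, 2.562, 0.0]
wrist_force: [-1.1, 4.6, 8.0]
opening: 0.176
grasp_force: 61.1
t: 29.1
tool_pos: [0.4244, 0.2148, 0.0736]
ee_rot: [2.211, 2.232, 0.0]
wrist_force: [-1.8, 4.2, 7.5]
opening: 0.175
grasp_force: 61.2
[ 0.68535854  0.25783483 -0.02524077] [-9.05356040e+01  1.02704594e-02 -1.79999483e+02]
```

Turned 1.39 rad. I let it spring up with the fingers, open, and rise.

```bash
python3 -m crank '[[[0,0,0,0,0,-1.5,-1],[0,0,0,0,0,-3,-1],[0,0,0,0,0,-4.5,-1],[0,0,0,0,0,-6,-1],[0,0,0,0,0,-7.5,-1],[0,0,0,0,0,-9,-1],[0,0,0,0,0,-10.5,-1],[0,0,0,0,0,-11.5,-1],[0,0,0,0,0,-11.5,-1],[0,0,0,0,0,-11.5,-1]]]' 60
python3 -m crank '[[[0,0,0,0,0,0,-0.6],[0,0,0,0,0,0,-0.4],[0,0,0,0,0,0,-0.2],[0,0,0,0,0,0,0],[0,0,0,0,0,0,0.2],[0,0,0,0,0,0,0.2],[0,0,0,0,0,0,0.2],[0,0,0,0,0,0,0.2],[0,0,0,0,0,-5,0.2],[0,0,0,0,0,-12,0.2]]]' 60
python3 -m crank '[[[0,0,0,0,0,-15,0.2],[0,0,0,0,0,-35,0.2],[0,0,0,0,0,-60,0.2],[0,0,0,0,0,-85,0.2],[0,0,-0.08,0,0,-110,0.2],[0,0,-0.18,0,0,-130,0.2],[0,0,-0.28,0,0,-145,0.2],[0,0,-0.38,0,0,-155,0.2],[0,0,-0.4,0,0,-160,0.2],[0,0,-0.4,0,0,-160,0.2]]]' 60
python3 - <<'E'
from h import *
f=bot.grab_frame("wrist");P=cloud(f);I=f["frame"].astype(int);save('w9',f["frame"])
C=np.array([wc(p) for p in P.reshape(-1,3)])
m=(C[:,2]>126)&(C[:,2]<145)&(abs(C[:,0]+55)<45)&(abs(C[:,1])<45);k=C[m];print(len(k),cv2.minAreaRect(k[:,:2].astype(np.float32)),np.median(k[:,2]))
g=I[...,1]-np.maximum(I[...,0],I[...,2])
m=(g.reshape(-1)>15)&(abs(C[:,0])<88)&(abs(C[:,1])<122)&(C[:,2]>50)&(C[:,2]<100);k=C[m]
print('lid',np.linalg.lstsq(np.c_[k[:,0],k[:,1],np.ones(len(k))],k[:,2],rcond=None)[0])
E
```

```text
t: 29.93
tool_pos: [0.4244, 0.2148, 0.085]
ee_rot: [2.21, 2.232, -0.0]
wrist_force: [0.9, 5.5, 2.5]
opening: 0.176
grasp_force: 60.4
t: 30.77
tool_pos: [0.4242, 0.2147, 0.0971]
ee_rot: [-2.21, -2.232, 0.002]
wrist_force: [0.5, -0.2, 0.5]
opening: 0.603
grasp_force: 0.0
t: 31.6
tool_pos: [0.4246, 0.2149, 0.2583]
ee_rot: [1.724, 2.625, 0.003]
wrist_force: [0.1, -0.2, 0.4]
opening: 0.599
grasp_force: 0.0
1170 ((-55.873817443847656, -0.7097854614257812), (16.225595474243164, 50.171119689941406), 10.080588340759277) 136.6
lid [-6.40184923e-04 -1.37741133e-03  7.13318547e+01]
```

View pics/w9.png

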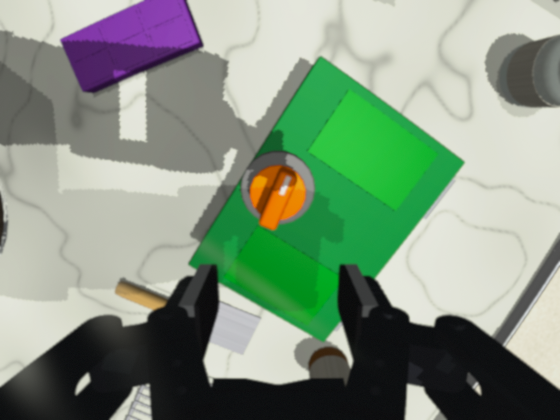

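The picture shows the lid closed flat. The knob at (278,195) has turned 79° (about 1.39 rad) and sprung up to 136.6 mm, and the robot is clear of everything.

```bash
python3 -c "
from bench import bot
print(bot.finish_job())"
```

```text
the job is handed in; nothing more can be done
None
```

The mould is on the plate, within 3 mm of centre and square; the lid is closed and the knob locked and sprung back up. The job is handed in but returned no verdict, and the wrist force reached 110 N (limit 120 N) when the lid met its stop.

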